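Take the thread guide bar off the spool stand

ROBOT

A 6-joint arm with a two-finger parallel gripper is mounted at the origin on the work surface. World frame = base frame: x ahead of the robot, y to its left, z up, the work surface at z = 0. Lengths are in m, angles in rad, forces in N, time in s.
With the tool pointing down it reaches from about 0.275 to 0.725 m from the base axis. Payload 5.6 kg.
Tool frame: the origin (TCP) lies at the very end of the fingers, on their centre line; the grasp point (between the pads) lies 19 mm behind it; z points along the fingers, y is the direction in which the jaws open and shut (so a half turn about z gives the same grasp; the last joint's range is limited). The gripper opens to 85 mm and grips with 20 to 120 N. Pads are 22 mm wide; open, the fingers measure 114 mm over their backs; the gripper's body (76 mm by 85 mm) begins 54 mm behind the grasp point. The pads swing forward as they close: fully open they stand 13 mm farther back than shut.
Start: joints at [1.555, 0.255, 0.108, 0, -1.424, -0.285], TCP at [0.163, 0.525, 0.231] pointing down, gripper open.
Joint ranges: [-2.95, 2.95], [-1.21, 1.97], [-1.09, 1.5], [-2.87, 1.71], [-2.94, -0.07], [-3.05, 3.05]. Speed limits (rad/s): [2.57, 2.57, 3.14, 3.14, 3.14, 3.14].

INTERFACE

Orientations are given as a rotation vector (axis times angle).
In Python, from plant import r gives the robot as it stands. The module is installed in compiled form; this text tells all that it offers.
- The arm moves only by the tool carry_out, never from a script. Its argument "plan" is a list of rows, each a list of 7 numbers: the opening in per cent of the stroke, from 0 (shut) to 100 (fully open), then the shift along the world's x, y, z in mm, then the turn, a rotation vector about the world's x, y, z in degrees. A call has exactly 5 rows; each row shifts and turns the pose as measured when the row begins; what a row does not reach is not made up. A row lasts 1/8 s, in which the tool goes at most 62.5 mm and 10.7 degrees, less where a joint would pass 70% of its speed; a pose out of reach is approached as far as the arm can. A call is refused whole if a number of a shift passes 62.5 or a number of a turn 10.7, either way. A call with a gripper value outside its range is refused whole. The fingers move at their own pace and stop on an object; "squeeze" is the grip in N (left out, the last holds). Time passes only in rows, so rows that do not move let the fingers close, or fill a call up. It gives the time, the measured TCP pose, the force and the opening at its end, in the units of the state.
- r.get_obs(): the state, without advancing time (a new reading comes with each control period).
- r.get_image(name): name is "scene" or "top" or "wrist"; returns (picture, depth): 480x640x3 uint8, red, green, blue; 480x640 float32, m along the optical axis (not along the pixel's ray), 0 where there is no reading.
- r.get_calibration(name): a dict with "vertical_fov" (degrees; the focal length in pixels is half the picture's height over the tangent of half this angle, whatever the lens; pixels are square), "cx", "cy" (the principal point, pixels), "rvec" (rotation vector, rad) and "tvec" (3), from world to camera coordinates, as OpenCV has them; the wrist camera has in their place "T_tool_cam" (4x4, takes a point from camera to tool coordinates, whose origin is the TCP and whose axes are the flange's). Camera axes: x right, y down, z forward; pixel columns grow to the right and rows downward; lengths in m; the calibration is good to about 2 mm. A picture is of the moment at which its call begins: read the wrist's pose just before it. get_calibration takes no time and is no camera call.
- r.close_job(): hands the job in, once; it reports no verdict.
Trained networks look in the newest picture that a camera, given by its name, has taken for a name from the list of things; names that differ only in an ending like _2 or _b are one class to them, and where a whole thing is asked for, a point or a joint stands for the part that bears it (a point fixed in the world has none). Each returns a list of dicts, best first, with "score" (0 to 1); they miss things now and then, are a little off and sometimes report something else, mostly with a low value. They report only what shows in the picture. A call takes as long as a camera call.
- r.masks_of(name, camera): "pixels" (480x640 bool, what is visible of it) and "location" ([column, row] in pixels, amid what is visible of it).
- r.tip_of(name, camera): "location" ([column, row] in pixels: a listed point, or the origin of a listed thing).
The state is a dict: "time_s": time; "qpos": joint angles; "qd": joint speeds; "joint_torque": joint torques, N m; "tcp_pos": TCP position; "eef_rot": TCP orientation; "ft_force": force on the tool from outside, world axes, zero at the start; "wrist_torque": the same for the moment, N m; "width": finger opening in m.
Only numpy, scipy, OpenCV 4.12 (cv2) and the standard library are available. Lean on these libraries where they do the work, as an engineer would, in place of code of your own. Each camera call takes 0.05 s, during which the arm holds its last target. There are 200 camera calls.

TASK

Take the thread guide bar off the spool stand: back off both hand nuts until the bar has room to lift, then lift it by its lug just enough to clear the post collars, draw it forward out from under the nuts and lay it gently, lug up, in the parts tray. The two posts are geared together and have opposite threads, so one nut is left-hand, and nothing marks which: feel which way each nut gives before turning it, and never force a nut tighter. Leave the spools and everything else where they are.

Things in the scene. Friction and masses are not known exactly. Their poses are not given: they have to be found in the camera images.
- nut_a_grip (a point): steel hand nut A on one of the two posts: a bar-shaped block 58 mm long, 20 thick, 34 tall on a round flange 36 mm across, 5 thick. The point is on the nut's axis, 12 mm below the block's top. x: across the two flat 20 mm sides to be gripped, y: along the 58 mm length, z up. A may be on the left or right post, turned any way
- nut_b_grip (a point): hand nut B on the other post, the same in every way to look at; one of A and B has a left-hand thread and the other a right-hand thread
- nut_a (a joint): how far nut A is backed off, rad: 0 as found, clamped; grows to at most 5.5. Whether that is clockwise or counter-clockwise from above is not known. Backing off takes a steady 0.1 N m or less. Quick multi-start thread: the nut rises 2.55 mm per rad and stays where it is left
- nut_b (a joint): the same for nut B; it backs off the opposite way round from A
- strain_a (a joint): how far nut A is forced tighter than found, rad: 0 or negative. A clamped nut turned the tightening way gives springily, 3 N m per rad (0.3 N m at 0.1 rad), and springs back; 0.12 rad spoils its thread
- strain_b (a joint): the same for nut B
- bar_grip (a point): the guide bar's carrying lug: an upright block 14 mm thick (x) by 44 mm (y) rising 36 mm from the bar's upper face at its middle. The point is on the lug's centre line, 24 mm above the bar's upper face, 28 above its underside and 30 above the bottom of its turned-down rear edge. x points to the bar's rear edge (away from the robot), y along the bar, z up
- bar: the loose guide bar (about 0.3 kg, aluminium plate 48 by 250 by 4 mm), axes as the lug; point on its underside, 6 mm behind the lug, midway between the studs. Two 18 mm slots, open to the rear, 85 mm either side, embrace the 13 mm studs; the rear edge is turned down 2 mm behind the 30 mm collars. Nuts off, it must rise over 2 mm, then go 40 mm along its -x to be clear
- tray: the same tray, its point 4 mm lower, on the table
- tray_in (a point): centre of the floor of the black open parts tray, fixed on the table on the robot's side of the stand; its inside is 104 mm (x) by 304 mm (y), its rim stands 16 mm above this point and its walls are 4 mm thick
- stand: the cast base of the spool stand, fixed; a grey block 150 by 300 by 30 mm; the point is on the table midway between the two posts, which stand 85 mm to each side along its y; the collars' tops, where the bar rests, are 115 mm above the table
- spool_1: thread spool 52 mm across and 76 mm tall, loose on the stand's base behind the bar; the point is at its foot
- spool_2: a second such spool beside it
- spool_3: thread spool 58 mm across and 105 mm tall, loose on the table to the left of the stand; the point is at its foot
- spool_4: thread spool 58 mm across and 105 mm tall, loose on the table to the right of the stand; the point is at its foot
- tube: empty paper tube 25 mm across and 105 mm tall standing on the table at the left; the point is at its foot
- oiler: small oil bottle 48 mm across and 120 mm tall standing on the table at the right; the point is at its foot
- spanner: small spanner 150 mm long lying on the table at the far left; the point is at its underside

How it is judged:
On the way:
1. both nuts are backed off while the bar is still on its posts (value of joint each of nut_a, nut_b above 0.7 rad and distance of bar from where it was at the start of the episode below 0.02 m), for 0.2 s.
At the end, for the whole second after the job is handed in: The bar lies still, lug up and flat (within 7 degrees), inside the tray on its floor (underside less than 6 mm above it), and both nuts are still backed off by more than 0.7 rad (value of joint each of nut_a, nut_b above 0.7 rad and z of bar in the frame of tray_in below 0.006 m and angle between bar's own z axis and vertical below 0.12 rad and x of bar in the frame of tray_in between -0.045 and 0.045 m and y of bar in the frame of tray_in between -0.035 and 0.035 m and linear speed of bar below 0.02 m/s); the robot touches nothing.
It fails at once if nut A is forced tighter by 0.12 rad (7 degrees) (value of joint strain_a below -0.12 rad).
It fails at once if nut B is forced tighter by 0.12 rad (7 degrees) (value of joint strain_b below -0.12 rad).
It fails at once if the bar is slammed into the tray (over 60 N) or dropped (moving at over 0.6 m/s out of the fingers, a fall of about 2 cm) (contact force between bar and tray above 60 N or (contact force between the fingers and bar below 0.1 N and linear speed of bar above 0.6 m/s)).
It fails at once if a bystander is moved by more than 30 mm (distance of any of spool_1, spool_2, spool_3, spool_4, tube, oiler, spanner from where it was at the start of the episode above 0.03 m).
It also fails if it takes over 61 s, if anything falls off the work surface, if the arm or the gripper's body presses on something with over 40 N, if the wrist force passes 120 N, or if a joint passes its speed limit or range.

## Working session

There is one attempt and no reset: what is moved stays moved. The work goes in short steps, Python scripts to look and compute and a tool call to move; the robot and the scene stay as the last step left them, time stands still between calls to the robot, and variables do not carry over. Pictures are saved under pics/ and viewed, about 8 in all and at most 12, crops included, and the job is handed in when it is done.

Besides the shell and the picture viewer there is one more tool, called by a JSON object that holds its "method" and its "body", one argument or row to a line. carry_out: Moves the arm, as the interface text tells. Its arguments: {"type":"object","properties":{"plan":{"type":"array"},"squeeze":{"type":"number"}},"required":["plan"]}

```bash
mkdir -p pics; cat > h.py <<'E'
from plant import r
import numpy as np, cv2
from scipy.spatial.transform import Rotation as R
def K(n):
    c=r.get_calibration(n); f=240/np.tan(np.radians(c["vertical_fov"])/2)
    return c,f
def cam(n,obs=None):
    c,f=K(n)
    if n=="wrist":
        T=np.eye(4);T[:3,:3]=R.from_rotvec(obs["eef_rot"]).as_matrix();T[:3,3]=obs["tcp_pos"]
        return T@np.array(c["T_tool_cam"]),f,c["cx"],c["cy"]
    M=np.eye(4);M[:3,:3]=R.from_rotvec(c["rvec"]).as_matrix();M[:3,3]=np.array(c["tvec"]).ravel()
    return np.linalg.inv(M),f,c["cx"],c["cy"]
def cloud(d,C):
    T,f,cx,cy=C; v,u=np.mgrid[:480,:640]
    P=np.stack([(u-cx)/f*d,(v-cy)/f*d,d],-1)
    return P@T[:3,:3].T+T[:3,3]
def ray(px,z,C):
    T,f,cx,cy=C; q=T[:3,:3]@np.array([(px[0]-cx)/f,(px[1]-cy)/f,1]); s=(z-T[2,3])/q[2]
    return T[:3,3]+s*q
def save(n,p): cv2.imwrite("pics/"+n,p[...,::-1])
E
python3 - <<'E'
from h import *
o=r.get_obs(); print({k:np.round(v,3).tolist() for k,v in o.items()})
print(r.get_calibration("wrist"))
for n in("top","scene"):
    p,d=r.get_image(n); save(n+".png",p); np.save(n+".npy",d); C=cam(n); X=cloud(d,C); print(n,C[0].round(3).tolist(),C[1])
    for k in("nut_a_grip","bar_grip","tray_in"):
        for t in r.tip_of(k,n):
            u,v=np.int32(t["location"]); print(k,t["score"],u,v,X[v,u].round(3))
    for k in("nut_a","bar"):
        for m in r.masks_of(k,n)[:3]:
            q=X[m["pixels"]]; q=q[np.isfinite(q).all(1)]; zt=np.percentile(q[:,2],95); w=q[q[:,2]>zt-.008]
            c=cv2.minAreaRect((w[:,:2]*1000).astype(np.float32)); print(k,m["score"],m["pixels"].sum(),"ztop",zt.round(4),c)
E
```

```text
{'time_s': 0.0, 'qpos': [1.555, 0.256, 0.107, -0.001, -1.424, -0.285], 'qd': [-0.0, 0.002, 0.001, 0.0, -0.001, 0.0], 'joint_torque': [-0.001, -38.664, 23.795, 5.366, -0.006, 0.0], 'tcp_pos': [0.163, 0.525, 0.23], 'eef_rot': [3.104, -0.471, -0.0], 'ft_force': [0.476, 0.266, 0.159], 'wrist_torque': [0.028, -0.003, 0.063], 'width': 0.086}
{'vertical_fov': 58.57152216804565, 'cx': 319.966230742083, 'cy': 244.48155525019206, 'T_tool_cam': array([[-2.89288311e-04, -9.53758455e-01, -3.00573994e-01,
         7.68392801e-02],
       [ 9.99999951e-01, -2.40981300e-04, -1.97789384e-04,
        -4.42422702e-05],
       [ 1.16210585e-04, -3.00574037e-01,  9.53758478e-01,
        -1.42035233e-01],
       [ 0.00000000e+00,  0.00000000e+00,  0.00000000e+00,
         1.00000000e+00]])}
top [[0.014, -0.992, 0.126, 0.439], [-1.0, -0.011, 0.022, -0.028], [-0.02, -0.126, -0.992, 1.362], [0.0, 0.0, 0.0, 1.0]] 593.3322830339329
nut_a_grip 0.68 391 222 [ 0.646 -0.164  0.16 ]
bar_grip 0.7 484 234 [ 0.637 -0.377  0.072]
bar_grip 0.69 347 227 [ 0.636 -0.075  0.154]
tray_in 0.83 315 315 [ 0.457 -0.009  0.004]
t
[... 551 characters left out ...]
375)
scene [[-0.68, 0.395, -0.618, 1.242], [0.733, 0.341, -0.588, 0.613], [-0.021, -0.853, -0.522, 0.689], [0.0, 0.0, 0.0, 1.0]] 478.34124945624706
nut_a_grip 0.5 255 224 [ 0.657 -0.153  0.158]
bar_grip 0.84 284 237 [ 0.643 -0.072  0.149]
bar_grip 0.23 440 367 [0.645 0.335 0.031]
tray_in 0.73 358 265 [ 0.46  -0.008  0.008]
nut_a 0.71 424 ztop 0.1594 ((936.8731689453125, 293.7605285644531), (881.294189453125, 48.249237060546875), 43.11772918701172)
nut_a 0.63 236 ztop 0.1593 ((943.73193359375, 212.98329162597656), (996.8448486328125, 29.341337203979492), 51.57044219970703)
bar 0.8 1105 ztop 0.1541 ((927.398193359375, 269.228759765625), (930.6679077148438, 36.4212646484375), 49.73762893676758)
```

View pics/top.png

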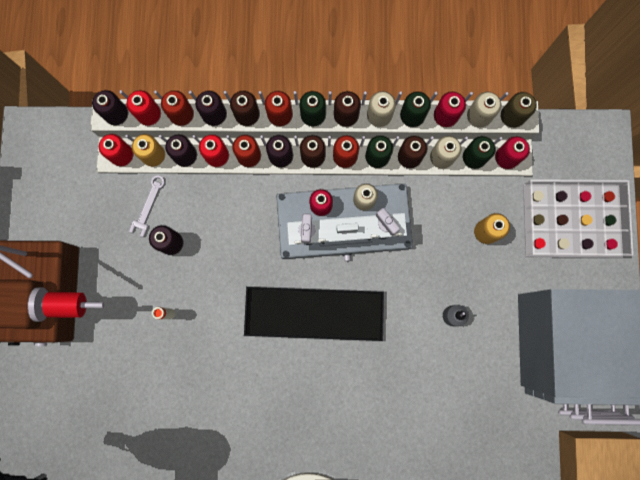

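View pics/scene.png

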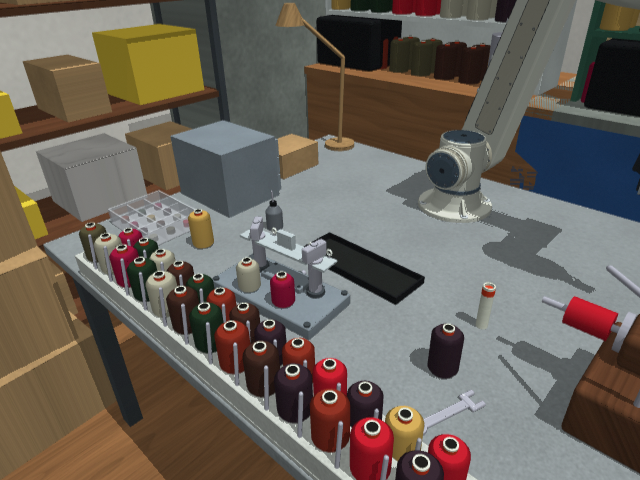

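Top view: nuts at about (307,229) and (388,221), lug at (347,228), tray at (315,315). The scene view agrees with this. Next I'll move above the stand for a close look.

{"method": "carry_out", "body": {
  "plan": [
    [100,30,-40,8,0,0,1.7],
    [100,30,-40,8,0,0,1.7],
    [100,30,-40,8,0,0,1.7],
    [100,30,-40,8,0,0,1.7],
    [100,30,-40,8,0,0,1.7]
  ],
  "squeeze": 40
}}

```text
time_s: 1.23
tcp_pos: [0.3146, 0.3209, 0.271]
eef_rot: [3.132, -0.223, 0.001]
ft_force: [1.0, 1.0, -0.7]
width: 0.0854
```

{"method": "carry_out", "body": {
  "plan": [
    [100,30,-40,8,0,0,1.7],
    [100,30,-40,8,0,0,1.7],
    [100,30,-40,8,0,0,1.7],
    [100,30,-40,8,0,0,1.7],
    [100,30,-40,8,0,0,1.7]
  ]
}}

```text
time_s: 1.85
tcp_pos: [0.4683, 0.1135, 0.3137]
eef_rot: [-3.141, -0.02, -0.005]
ft_force: [1.2, 0.8, 0.6]
width: 0.0857
```

{"method": "carry_out", "body": {
  "plan": [
    [100,30,-40,0,0,0,0],
    [100,30,-40,0,0,0,0],
    [100,30,-40,0,0,0,0],
    [100,30,-40,0,0,0,0],
    [100,20,-30,0,0,0,0]
  ]
}}

```text
time_s: 2.48
tcp_pos: [0.6129, -0.0844, 0.3145]
eef_rot: [-3.139, -0.019, -0.01]
ft_force: [-0.4, 0.5, 0.0]
width: 0.0852
```

```bash
python3 - <<'E'
from h import *
p,d=r.get_image("wrist"); o=r.get_obs(); print(o["tcp_pos"],o["qd"].round(3)if hasattr(o["qd"],"round") else o["qd"])
p,d=r.get_image("wrist"); save("w1.png",p); C=cam("wrist",o); X=cloud(d,C); X[d==0]=-9
np.savez("w1.npz",X=X)
Z=X[...,2]
m=((Z>.146)&(Z<.175)).astype(np.uint8)
n,l,s,c=cv2.connectedComponentsWithStats(m)
for i in range(1,n):
    if s[i,4]>200:
        q=X[l==i]; zz=np.median(q[:,2]); q=q[abs(q[:,2]-zz)<.004]
        print("blob",c[i].round(),s[i,4],"z",zz.round(4),cv2.minAreaRect((q[:,:2]*1000).astype(np.float32)))
for k,z in(("nut_a_grip",.146),("bar_grip",.143),("tray_in",.004)):
    for t in r.tip_of(k,"wrist"): print(k,t["score"],np.round(t["location"]),ray(t["location"],z,C).round(4))
E
```

```text
[ 0.61388273 -0.08756785  0.3132244 ] [ 0.053 -0.046 -0.099 -0.024  0.02  -0.084]
blob [422. 172.] 2410 z 0.1572 ((649.6629028320312, -159.2660675048828), (57.7995719909668, 20.037981033325195), 38.248783111572266)
blob [185. 190.] 2464 z 0.157 ((634.286865234375, 9.725486755371094), (20.331756591796875, 57.91952896118164), 87.31501007080078)
blob [303. 190.] 1263 z 0.1542 ((635.9005126953125, -75.29449462890625), (14.430516242980957, 43.941768646240234), 5.400976181030273)
nut_a_grip 0.9 [422. 174.] [ 0.6482 -0.1602  0.146 ]
bar_grip 0.73 [305. 186.] [ 0.6375 -0.0763  0.143 ]
tray_in 0.83 [247. 320.] [ 0.4569 -0.0034  0.004 ]
```

View pics/w1.png

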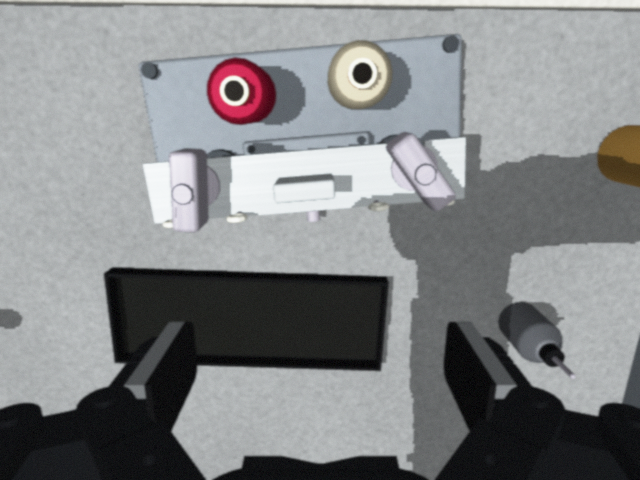

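Blob sizes match the given dimensions. Left nut is at (634, 10) mm with its jaw axis at 87.3°. Right nut is at (650, -159) mm with its jaw axis at 128.2°. Lug is at (636, -75) mm, yaw 5.3°. I'll start with the left nut.

{"method": "carry_out", "body": {
  "plan": [
    [100,5,24,-18,0,0,-1],
    [100,5,24,-20,0,0,-1],
    [100,5,24,-20,0,0,-1],
    [100,5,25,-20,0,0,-0.5],
    [100,0,0,-10,0,0,0]
  ]
}}

```text
time_s: 3.35
tcp_pos: [0.6303, 0.022, 0.2293]
eef_rot: [-3.137, 0.069, -0.023]
ft_force: [0.1, -0.5, -0.5]
width: 0.0854
```

```bash
cat >> h.py <<'E'
def st():
    o=r.get_obs(); M=R.from_rotvec(o["eef_rot"]).as_matrix()
    print("t",round(float(o["time_s"]),2),"tcp",(np.array(o["tcp_pos"])*1e3).round(1),"jaw",round(float(np.degrees(np.arctan2(M[1,1],M[0,1])))%180,1),"tilt",np.degrees(M[:2,2]).round(1),"F",np.round(o["ft_force"],1),"T",np.round(o["wrist_torque"],3),"w",round(float(o["width"])*1e3,1),"q6",np.round(o["qpos"][5],2))
E
python3 - <<'E'
from h import *
st()
X=np.load("w1.npz")["X"]; Z=X[...,2]
m=(abs(Z-.016)<.012)&(X[...,0]<.54)&(X[...,0]>.38)&(X[...,1]<.16)&(X[...,1]>-.17)&(Z>.0135)
q=X[m]; print(len(q),cv2.minAreaRect((q[:,:2]*1000).astype(np.float32)),np.median(q[:,2]))
E
```

```text
t 3.35 tcp [630.3  22.  229.3] jaw 87.5 tilt [0.8 0.2] F [ 0.1 -0.5 -0.5] T [-0.1    0.075  0.055] w 85.4 q6 1.24
3538 ((459.81353759765625, -5.202789306640625), (313.0131530761719, 114.06053924560547), 88.48162078857422) 0.018874160319133637
```

{"method": "carry_out", "body": {
  "plan": [
    [100,4,-12,0,0,0.8,0],
    [100,0,0,-25,0,0,0],
    [100,0,0,-25,0,0,0],
    [100,0,0,-10,0,0,0],
    [100,0,0,0,0,0,0]
  ]
}}

```text
time_s: 3.98
tcp_pos: [0.6359, 0.0057, 0.1734]
eef_rot: [-3.139, 0.069, -0.01]
ft_force: [0.9, 0.9, 1.3]
width: 0.0854
```

```bash
python3 -c "
from h import *
st()"
```

```text
t 3.98 tcp [635.9   5.7 173.4] jaw 87.5 tilt [0.4 0.1] F [0.9 0.9 1.3] T [0.008 0.048 0.05 ] w 85.4 q6 1.27
```

{"method": "carry_out", "body": {
  "plan": [
    [100,-2,4,-15,0,0.3,0],
    [100,0,0,-15,0,0,0],
    [100,0,0,-10,0,0,0],
    [100,0,0,-4,0,0,0],
    [100,0,0,0,0,0,0]
  ]
}}

```text
time_s: 4.6
tcp_pos: [0.6346, 0.0097, 0.1282]
eef_rot: [-3.139, 0.069, -0.005]
ft_force: [0.5, 1.0, 0.5]
width: 0.0852
```

```bash
python3 -c "
from h import *
st()"
```

```text
t 4.6 tcp [634.6   9.7 128.2] jaw 87.5 tilt [0.2 0.1] F [0.5 1.  0.5] T [-0.031  0.031  0.02 ] w 85.2 q6 1.27
```

{"method": "carry_out", "body": {
  "plan": [
    [10,0,0,0,0,0,0],
    [10,0,0,0,0,0,0],
    [10,0,0,0,0,0,0],
    [10,0,0,0,0,0,0],
    [10,0,0,0,0,0,0]
  ],
  "squeeze": 40
}}

```text
time_s: 5.22
tcp_pos: [0.6353, 0.0095, 0.1297]
eef_rot: [-3.139, 0.069, -0.009]
ft_force: [0.4, -0.3, -1.4]
width: 0.0193
```

```bash
python3 -c "
from h import *
st()"
```

```text
t 5.22 tcp [635.3   9.5 129.7] jaw 87.5 tilt [0.3 0.1] F [ 0.4 -0.3 -1.4] T [-0.068 -0.096 -0.018] w 19.3 q6 1.27
```

{"method": "carry_out", "body": {
  "plan": [
    [10,0,0,0,0,0,1.5],
    [10,0,0,0,0,0,1],
    [10,0,0,0,0,0,0],
    [10,0,0,0,0,0,0],
    [10,0,0,0,0,0,0]
  ]
}}

```text
time_s: 5.85
tcp_pos: [0.6353, 0.0096, 0.1298]
eef_rot: [-3.139, -0.004, -0.009]
ft_force: [0.5, -0.5, -0.3]
width: 0.0196
```

```bash
python3 -c "
from h import *
st()"
```

```text
t 5.85 tcp [635.3   9.6 129.8] jaw 90.2 tilt [0.3 0.1] F [ 0.5 -0.5 -0.3] T [-0.114  0.086 -0.113] w 19.6 q6 1.31
```

{"method": "carry_out", "body": {
  "plan": [
    [10,0,0,0,0,0,1],
    [10,0,0,0,0,0,0.5],
    [10,0,0,0,0,0,0],
    [10,0,0,0,0,0,0],
    [10,0,0,0,0,0,0]
  ]
}}

```text
time_s: 6.48
tcp_pos: [0.6353, 0.0096, 0.1299]
eef_rot: [-3.139, -0.048, -0.009]
ft_force: [0.1, -1.0, 0.5]
width: 0.0191
```

```bash
python3 -c "
from h import *
for i in range(3): st(); r.get_image('wrist')"
```

```text
t 6.47 tcp [635.3   9.6 129.9] jaw 91.8 tilt [0.3 0.2] F [ 0.1 -1.   0.5] T [-0.094  0.021 -0.076] w 19.1 q6 1.34
t 6.53 tcp [635.3   9.6 129.9] jaw 91.8 tilt [0.3 0.2] F [-0.7  0.6  0.9] T [-0.075  0.075 -0.111] w 18.9 q6 1.34
t 6.58 tcp [635.3   9.6 129.8] jaw 91.8 tilt [0.3 0.2] F [-0.8  0.8  0.9] T [ 0.013  0.081 -0.045] w 19.1 q6 1.34
```

Turning 0.075 rad counter-clockwise gave only about 0.08 N m, where a clamped nut would give 0.23. The tool also rose slightly, so counter-clockwise backs off the left nut. I'll continue that way.

{"method": "carry_out", "body": {
  "plan": [
    [10,0,0,0.2,0,0,4],
    [10,0,0,0.3,0,0,6],
    [10,0,0,0.3,0,0,8],
    [10,0,0,0.3,0,0,8],
    [10,0,0,0.3,0,0,8]
  ]
}}

```text
time_s: 7.25
tcp_pos: [0.635, 0.0102, 0.1314]
eef_rot: [-2.976, -0.99, -0.007]
ft_force: [0.5, 0.6, 0.8]
width: 0.0194
```

```bash
python3 -c "
from h import *
st()"
```

```text
t 7.25 tcp [635.   10.2 131.4] jaw 126.8 tilt [0.1 0.4] F [0.5 0.6 0.8] T [ 0.08   0.26  -0.108] w 19.4 q6 1.96
```

{"method": "carry_out", "body": {
  "plan": [
    [10,0,-0.3,0.3,0,0,8],
    [10,0,0,0.3,0,0,8],
    [10,0,0,0.3,0,0,8],
    [10,0,0,0.3,0,0,8],
    [10,0,0,0.3,0,0,8]
  ]
}}

```text
time_s: 7.88
tcp_pos: [0.6344, 0.0106, 0.1332]
eef_rot: [-2.432, -1.976, -0.002]
ft_force: [-0.6, -0.9, 0.8]
width: 0.0192
```

{"method": "carry_out", "body": {
  "plan": [
    [10,0,0,0.2,0,0,6],
    [10,0,0,0.2,0,0,4],
    [10,0,0,0,0,0,0],
    [10,0,0,0,0,0,0],
    [10,0,0,0,0,0,0]
  ]
}}

```text
time_s: 8.5
tcp_pos: [0.6342, 0.0106, 0.1337]
eef_rot: [-2.246, -2.185, -0.001]
ft_force: [-0.0, -0.2, 0.4]
width: 0.0193
```

```bash
python3 -c "
from h import *
st()"
```

```text
t 8.5 tcp [634.2  10.6 133.7] jaw 178.4 tilt [-0.3  0.3] F [-0.  -0.2  0.4] T [-0.059  0.062 -0.028] w 19.3 q6 2.86
```

Left nut is backed off by about 1.59 rad, with a 4 mm rise. Now release it and go to the right nut.

{"method": "carry_out", "body": {
  "plan": [
    [100,0,0,0,0,0,0],
    [100,0,0,0,0,0,0],
    [100,0,0,0,0,0,0],
    [100,0,0,20,0,0,0],
    [100,0,0,25,0,0,0]
  ]
}}

```text
time_s: 9.12
tcp_pos: [0.6328, 0.0106, 0.1771]
eef_rot: [-2.245, -2.182, 0.005]
ft_force: [-0.3, -0.4, 1.0]
width: 0.0854
```

{"method": "carry_out", "body": {
  "plan": [
    [100,3,-32,0,0,0,-9.5],
    [100,3,-34,0,0,0,-9.5],
    [100,3,-34,0,0,0,-9.5],
    [100,3,-34,0,0,0,-9.5],
    [100,3,-30,0,0,0,-8]
  ]
}}

```text
time_s: 9.75
tcp_pos: [0.6496, -0.1555, 0.1803]
eef_rot: [-2.934, -1.101, -0.008]
ft_force: [-0.2, 0.3, 1.2]
width: 0.0855
```

```bash
python3 - <<'E'
from h import *
r.get_image("wrist");r.get_image("wrist")
st();o=r.get_obs(); p,d=r.get_image("wrist"); C=cam("wrist",o); X=cloud(d,C); X[d==0]=-9
Z=X[...,2]
m=((Z>.146)&(Z<.175)&(X[...,0]>.55)).astype(np.uint8)
n,l,s,c=cv2.connectedComponentsWithStats(m)
for i in range(1,n):
    if s[i,4]>300:
        q=X[l==i]; zz=np.median(q[:,2]); q=q[abs(q[:,2]-zz)<.004]
        print("blob",c[i].round(),s[i,4],"z",zz.round(4),cv2.minAreaRect((q[:,:2]*1000).astype(np.float32)))
E
```

```text
t 9.85 tcp [ 649.3 -157.3  179.8] jaw 131.1 tilt [0.1 0.5] F [ 0.3 -0.   0.2] T [ 0.01  -0.026  0.047] w 85.7 q6 2.3
blob [15. 90.] 1843 z 0.1546 ((636.8601684570312, -15.883410453796387), (23.031038284301758, 11.263944625854492), 33.17146682739258)
blob [146. 194.] 4350 z 0.1541 ((636.0728759765625, -75.47664642333984), (14.26568603515625, 44.237648010253906), 5.046272277832031)
blob [325. 296.] 5907 z 0.1572 ((649.8164672851562, -159.21441650390625), (57.58417510986328, 19.96840476989746), 38.40997314453125)
```

{"method": "carry_out", "body": {
  "plan": [
    [100,0.5,-2,-15,-0.4,0,-2.7],
    [100,0,0,-15,0,0,0],
    [100,0,0,-12,0,0,0],
    [100,0,0,-6,0,0,0],
    [100,0,0,0,0,0,0]
  ]
}}

```text
time_s: 10.52
tcp_pos: [0.6501, -0.1551, 0.1299]
eef_rot: [-2.96, -1.049, -0.005]
ft_force: [-0.2, -0.2, 0.3]
width: 0.0854
```

```bash
python3 -c "
from h import *
st()"
```

```text
t 10.53 tcp [ 650.1 -155.1  129.9] jaw 129.0 tilt [0.1 0.1] F [-0.2 -0.2  0.3] T [0.006 0.007 0.019] w 85.4 q6 2.26
```

{"method": "carry_out", "body": {
  "plan": [
    [100,0,-4,-2,0,0,-0.6],
    [10,0,0,0,0,0,0],
    [10,0,0,0,0,0,0],
    [10,0,0,0,0,0,0],
    [10,0,0,0,0,0,0]
  ]
}}

```text
time_s: 11.15
tcp_pos: [0.6506, -0.1592, 0.1297]
eef_rot: [-2.966, -1.034, -0.008]
ft_force: [-0.2, 0.3, -1.3]
width: 0.0195
```

```bash
python3 -c "
from h import *
st()"
```

```text
t 11.15 tcp [ 650.6 -159.2  129.7] jaw 128.4 tilt [0.3 0.1] F [-0.2  0.3 -1.3] T [ 0.28   0.33  -0.028] w 19.5 q6 2.25
```

{"method": "carry_out", "body": {
  "plan": [
    [10,0,0,0,0,0,-2],
    [10,0,0,0,0,0,-1.5],
    [10,0,0,0,0,0,0],
    [10,0,0,0,0,0,0],
    [10,0,0,0,0,0,0]
  ]
}}

```text
time_s: 11.78
tcp_pos: [0.6506, -0.1593, 0.1298]
eef_rot: [-2.999, -0.937, -0.008]
ft_force: [-1.1, 0.7, 0.3]
width: 0.0195
```

```bash
python3 -c "
from h import *
for i in range(3): st(); r.get_image('wrist')"
```

```text
t 11.78 tcp [ 650.6 -159.3  129.8] jaw 124.7 tilt [0.3 0.1] F [-1.1  0.7  0.3] T [0.118 0.175 0.065] w 19.5 q6 2.19
t 11.82 tcp [ 650.6 -159.3  129.8] jaw 124.7 tilt [0.3 0.1] F [-0.3 -0.8  0.6] T [0.11  0.249 0.046] w 19.5 q6 2.19
t 11.88 tcp [ 650.6 -159.3  129.8] jaw 124.7 tilt [0.3 0.1] F [-0.8  0.4  0.2] T [0.141 0.204 0.098] w 19.2 q6 2.19
```

At 0.065 rad clockwise the torque is about 0.07 N m, where a clamped nut would give 0.19. So the right nut gives clockwise, opposite to the left one as expected.

{"method": "carry_out", "body": {
  "plan": [
    [10,0,0,0.2,0,0,-4],
    [10,0,0,0.3,0,0,-6],
    [10,0,0,0.3,0,0,-8],
    [10,0,0,0.3,0,0,-8],
    [10,0,0,0.3,0,0,-8]
  ]
}}

```text
time_s: 12.55
tcp_pos: [0.6508, -0.16, 0.1314]
eef_rot: [3.139, -0.009, 0.008]
ft_force: [-0.5, -0.0, -0.4]
width: 0.0191
```

```bash
python3 -c "
from h import *
st()"
```

```text
t 12.55 tcp [ 650.8 -160.   131.4] jaw 89.7 tilt [ 0.3 -0.2] F [-0.5 -0.  -0.4] T [-0.051  0.228  0.129] w 19.1 q6 1.57
```

{"method": "carry_out", "body": {
  "plan": [
    [10,0,0.4,0.3,0,0,-8],
    [10,0,0,0.3,0,0,-8],
    [10,0,0,0.3,0,0,-8],
    [10,0,0,0.3,0,0,-8],
    [10,0,0,0.3,0,0,-8]
  ]
}}

```text
time_s: 13.18
tcp_pos: [0.6504, -0.1607, 0.1332]
eef_rot: [2.93, -1.116, 0.005]
ft_force: [-1.8, 0.6, 0.4]
width: 0.0192
```

{"method": "carry_out", "body": {
  "plan": [
    [10,0,0.3,0.2,0,0,-6],
    [10,0,0,0.2,0,0,-4],
    [10,0,0,0,0,0,0],
    [10,0,0,0,0,0,0],
    [100,0,0,0,0,0,0]
  ]
}}

```text
time_s: 13.8
tcp_pos: [0.6504, -0.1609, 0.1336]
eef_rot: [2.818, -1.372, 0.004]
ft_force: [0.5, -0.7, -0.0]
width: 0.0364
```

```bash
python3 -c "
from h import *
st()"
```

```text
t 13.8 tcp [ 650.4 -160.9  133.6] jaw 38.1 tilt [-0.  -0.4] F [ 0.5 -0.7 -0. ] T [0.028 0.014 0.022] w 36.4 q6 0.67
```

{"method": "carry_out", "body": {
  "plan": [
    [100,0,0,0,0,0,0],
    [100,0,0,0,0,0,0],
    [100,0,0,0,0,0,0],
    [100,0,0,20,0,0,0],
    [100,0,0,25,0,0,0]
  ]
}}

```text
time_s: 14.42
tcp_pos: [0.6491, -0.1607, 0.1769]
eef_rot: [2.817, -1.37, -0.003]
ft_force: [0.2, 0.2, 0.5]
width: 0.0855
```

```bash
python3 -c "
from h import *
st()"
```

```text
t 14.43 tcp [ 649.1 -160.7  176.9] jaw 38.1 tilt [-0.3 -0.4] F [0.2 0.2 0.5] T [-0.021 -0.056 -0.013] w 85.5 q6 0.67
```

{"method": "carry_out", "body": {
  "plan": [
    [100,-3,19,2,0,-0.3,-7],
    [100,-3,21,0,0,0,-8],
    [100,-3,21,0,0,0,-8],
    [100,-3,21,0,0,0,-8],
    [100,0,0,0,0,0,0]
  ]
}}

```text
time_s: 15.05
tcp_pos: [0.638, -0.0772, 0.182]
eef_rot: [2.333, -2.096, 0.01]
ft_force: [-0.2, -0.3, -0.1]
width: 0.0852
```

```bash
python3 - <<'E'
from h import *
r.get_image("wrist");r.get_image("wrist")
st();o=r.get_obs(); p,d=r.get_image("wrist"); save("w2.png",p); C=cam("wrist",o); X=cloud(d,C); X[d==0]=-9
Z=X[...,2]
m=((Z>.146)&(Z<.175)&(X[...,0]>.55)).astype(np.uint8)
n,l,s,c=cv2.connectedComponentsWithStats(m)
for i in range(1,n):
    if s[i,4]>300:
        q=X[l==i]; zz=np.median(q[:,2]); q=q[abs(q[:,2]-zz)<.004]
        print("blob",c[i].round(),s[i,4],"z",zz.round(4),cv2.minAreaRect((q[:,:2]*1000).astype(np.float32)))
E
```

```text
t 15.15 tcp [638.1 -78.6 181.9] jaw 6.2 tilt [ 0.1 -0.5] F [ 0.1 -0.4 -0.1] T [-0.01  -0.004 -0.023] w 85.3 q6 -0.02
blob [310.  91.] 8855 z 0.1612 ((649.6962890625, -159.7655487060547), (19.976707458496094, 57.96794509887695), 38.017066955566406)
blob [324. 297.] 3076 z 0.1542 ((636.0758666992188, -75.92555236816406), (14.031537055969238, 44.1483154296875), 5.212893486022949)
blob [313. 431.] 2498 z 0.1604 ((633.9312744140625, -7.787065505981445), (25.42652702331543, 20.091638565063477), 88.6785888671875)
```

View pics/w2.png

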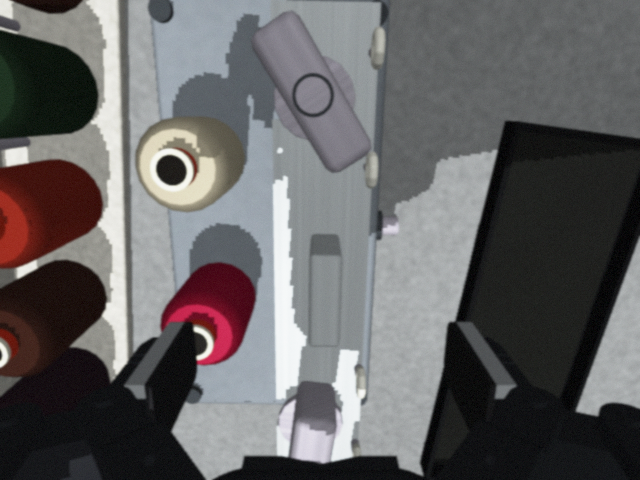

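The wrist view shows both nuts turned, with tops about 4 mm higher than before (161 and 160 mm against 157). The lug is at about (325, 295) px and clear of obstructions. Next I'll descend on it.

{"method": "carry_out", "body": {
  "plan": [
    [100,-2,3,-10,0.3,0,-1],
    [100,0,0,-16,0,0,0],
    [100,0,0,-16,0,0,0],
    [100,0,0,-8,0,0,0],
    [100,0,0,0,0,0,0]
  ]
}}

```text
time_s: 15.82
tcp_pos: [0.635, -0.0782, 0.1276]
eef_rot: [2.313, -2.122, 0.001]
ft_force: [-0.8, -0.6, 0.3]
width: 0.0855
```

```bash
python3 -c "
from h import *
st()"
```

```text
t 15.82 tcp [635.  -78.2 127.6] jaw 4.9 tilt [-0.1 -0.1] F [-0.8 -0.6  0.3] T [-0.035 -0.004 -0.031] w 85.5 q6 -0.04
```

{"method": "carry_out", "body": {
  "plan": [
    [100,1,2.5,-1,0,0,0],
    [5,0,0,0,0,0,0],
    [5,0,0,0,0,0,0],
    [5,0,0,0,0,0,0],
    [5,0,0,0,0,0,0]
  ],
  "squeeze": 60
}}

```text
time_s: 16.45
tcp_pos: [0.6371, -0.0757, 0.1286]
eef_rot: [2.315, -2.124, 0.004]
ft_force: [-0.7, 1.9, 6.2]
width: 0.0129
```

{"method": "carry_out", "body": {
  "plan": [
    [5,0,0,0,0,0,0],
    [5,0,0,1.5,0,0,0],
    [5,0,0,1,0,0,0],
    [5,0,0,0,0,0,0],
    [5,0,0,0,0,0,0]
  ]
}}

```text
time_s: 17.08
tcp_pos: [0.6361, -0.0754, 0.1297]
eef_rot: [2.313, -2.123, 0.0]
ft_force: [-0.4, 0.1, -1.5]
width: 0.0131
```

```bash
python3 -c "
from h import *
st()"
```

```text
t 17.07 tcp [636.1 -75.4 129.7] jaw 4.9 tilt [-0.1 -0.1] F [-0.4  0.1 -1.5] T [ 0.026 -0.017  0.018] w 13.1 q6 -0.04
```

```bash
cat > bz.py <<'E'
from h import *
def bz():
    st();o=r.get_obs(); p,d=r.get_image("wrist"); C=cam("wrist",o); X=cloud(d,C); X[d==0]=-9
    e=X-np.array([.6421,-.0753,0]); c,s=np.cos(.0916),np.sin(.0916)
    u=e[...,0]*c+e[...,1]*s; v=-e[...,0]*s+e[...,1]*c; Z=X[...,2]
    m=(abs(u)<.012)&(v<-.028)&(v>-.05)&(Z>.1)&(Z<.145); q=Z[m]; print("bar face",m.sum(),np.median(q).round(4),q.std().round(4))
    m=(abs(u)<.005)&(abs(v+.085)<.01)&(Z>.15)&(Z<.18); print("R nut top",m.sum(),np.median(Z[m]).round(4))
    return p,X
if __name__=="__main__": bz()
E
python3 bz.py
```

```text
t 17.07 tcp [636.1 -75.4 129.7] jaw 4.9 tilt [-0.1 -0.1] F [-0.4  0.1 -1.5] T [ 0.026 -0.017  0.018] w 13.1 q6 -0.04
bar face 3826 0.1195 0.0006
R nut top 3725 0.1626
```

{"method": "carry_out", "body": {
  "plan": [
    [5,0,0,1,0,0,0],
    [5,0,0,1,0,0,0],
    [5,0,0,0.7,0,0,0],
    [5,0,0,0,0,0,0],
    [5,0,0,0,0,0,0]
  ]
}}

```text
time_s: 17.75
tcp_pos: [0.6361, -0.0755, 0.1325]
eef_rot: [2.313, -2.123, 0.0]
ft_force: [0.0, 0.4, -2.2]
width: 0.0133
```

```bash
python3 bz.py
```

```text
t 17.75 tcp [636.1 -75.5 132.5] jaw 4.9 tilt [-0.1 -0.1] F [ 0.   0.4 -2.2] T [-0.05   0.024 -0.007] w 13.3 q6 -0.04
bar face 3817 0.1223 0.0006
R nut top 3537 0.1626
```

{"method": "carry_out", "body": {
  "plan": [
    [5,0,0,0.3,0,0,0],
    [5,-4,-0.4,0,0,0,0],
    [5,-6,-0.5,0,0,0,0],
    [5,-6,-0.5,0,0,0,0],
    [5,0,0,0,0,0,0]
  ]
}}

```text
time_s: 18.42
tcp_pos: [0.6184, -0.0769, 0.1327]
eef_rot: [2.313, -2.123, -0.001]
ft_force: [-1.0, -0.4, -2.3]
width: 0.0128
```

```bash
python3 bz.py
```

```text
t 18.43 tcp [618.4 -76.9 132.7] jaw 4.9 tilt [-0.1 -0.1] F [-1.  -0.4 -2.3] T [0.03  0.071 0.008] w 12.8 q6 -0.04
bar face 2173 0.1224 0.0006
R nut top 3541 0.1626
```

{"method": "carry_out", "body": {
  "plan": [
    [5,-8,-0.7,0,0,0,0],
    [5,-8,-0.7,0,0,0,0],
    [5,-8,-0.7,0,0,0,0],
    [5,-8,-0.7,0,0,0,0],
    [5,0,0,0,0,0,0]
  ]
}}

```text
time_s: 19.1
tcp_pos: [0.5844, -0.08, 0.1331]
eef_rot: [2.313, -2.123, 0.0]
ft_force: [0.5, -0.3, -2.8]
width: 0.0127
```

```bash
python3 -c "
from h import *
st()"
```

```text
t 19.1 tcp [584.4 -80.  133.1] jaw 4.9 tilt [-0.1 -0.1] F [ 0.5 -0.3 -2.8] T [ 0.016  0.012 -0.03 ] w 12.7 q6 -0.04
```

{"method": "carry_out", "body": {
  "plan": [
    [5,-15,9,0,0,0,-1.5],
    [5,-25,15,-3,0,0,-1.7],
    [5,-30,18,-8,0,0,-1.7],
    [5,-28,16,-10,0,0,-1.5],
    [5,-12,8,-6,0,0,0]
  ]
}}

```text
time_s: 19.73
tcp_pos: [0.4733, -0.0129, 0.1061]
eef_rot: [-2.186, 2.255, -0.005]
ft_force: [0.2, -0.6, -2.1]
width: 0.0129
```

{"method": "carry_out", "body": {
  "plan": [
    [5,0,0,0,0,0,0],
    [5,0,0,-6,0,0,0],
    [5,0,0,-8,0,0,0],
    [5,0,0,-6,0,0,0],
    [5,0,0,0,0,0,0]
  ]
}}

```text
time_s: 20.35
tcp_pos: [0.4745, -0.0131, 0.0849]
eef_rot: [-2.186, 2.254, -0.006]
ft_force: [-0.5, -0.1, -1.9]
width: 0.0127
```

```bash
python3 - <<'E'
from h import *
st(); o=r.get_obs(); p,d=r.get_image("wrist"); save("w3.png",p)
C=cam("wrist",o); X=cloud(d,C); X[d==0]=-9; Z=X[...,2]
tz=o["tcp_pos"][2]
m=(abs(Z-(tz-.010))<.005)&(abs(X[...,0]-.46)<.06); q=X[m]; print("bar",m.sum(),np.median(q[:,2]),cv2.minAreaRect((q[:,:2]*1000).astype(np.float32)))
for t in r.tip_of("tray_in","top"): pass
p,d=r.get_image("top")
for t in r.tip_of("tray_in","top")[:2]: print(t["score"],ray(t["location"],.004,cam("top")).round(4))
E
```

```text
t 20.35 tcp [474.5 -13.1  84.9] jaw 178.2 tilt [ 0.2 -0.1] F [-0.5 -0.1 -1.9] T [0.019 0.008 0.033] w 12.7 q6 -0.34
bar 37354 0.0747555886644996 ((475.7470397949219, -31.896163940429688), (183.48153686523438, 47.86683654785156), 88.3456039428711)
```

View pics/w3.png

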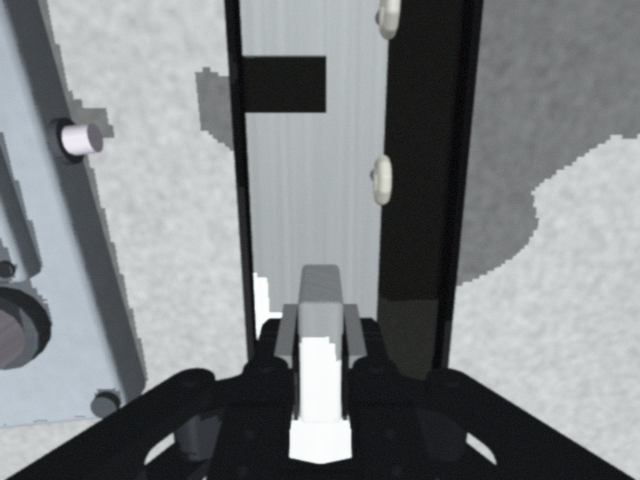

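The bar is held level and parallel to the tray, about 13 mm too far back (+x) and 8 mm too far right. I'll correct that while lowering.

{"method": "carry_out", "body": {
  "plan": [
    [5,-12,8,0,0,0,0],
    [5,0,0,-10,0,0,0],
    [5,0,0,-12,0,0,0],
    [5,0,0,-10,0,0,0],
    [5,0,0,-4,0,0,0]
  ]
}}

```text
time_s: 21.18
tcp_pos: [0.462, -0.0042, 0.0478]
eef_rot: [-2.185, 2.252, -0.008]
ft_force: [-0.4, -0.0, -2.5]
width: 0.013
```

```bash
python3 - <<'E'
from h import *
st()
E
```

```text
t 21.18 tcp [462.   -4.2  47.8] jaw 178.3 tilt [ 0.4 -0. ] F [-0.4 -0.  -2.5] T [-0.014 -0.005 -0.002] w 13.0 q6 -0.37
```

Position is good. Lower gently, with contact expected at a TCP height of about 20 mm.

{"method": "carry_out", "body": {
  "plan": [
    [5,0,0,-6,0,0,0],
    [5,0,0,-6,0,0,0],
    [5,0,0,-5,0,0,0],
    [5,0,0,-3,0,0,0],
    [5,0,0,0,0,0,0]
  ]
}}

```text
time_s: 21.8
tcp_pos: [0.4624, -0.0044, 0.0262]
eef_rot: [-2.185, 2.252, -0.008]
ft_force: [-0.7, 0.4, -1.8]
width: 0.0131
```

{"method": "carry_out", "body": {
  "plan": [
    [5,0,0,-1.5,0,0,0],
    [5,0,0,-1.5,0,0,0],
    [5,0,0,-1,0,0,0],
    [5,0,0,-1,0,0,0],
    [5,0,0,0,0,0,0]
  ]
}}

```text
time_s: 22.42
tcp_pos: [0.4628, -0.0043, 0.0214]
eef_rot: [-2.185, 2.251, -0.009]
ft_force: [-0.6, -0.1, -2.7]
width: 0.0129
```

{"method": "carry_out", "body": {
  "plan": [
    [5,0,0,-1,0,0,0],
    [5,0,0,-0.7,0,0,0],
    [5,0,0,-0.5,0,0,0],
    [5,0,0,0,0,0,0],
    [5,0,0,0,0,0,0]
  ]
}}

```text
time_s: 23.05
tcp_pos: [0.463, -0.0042, 0.0194]
eef_rot: [-2.185, 2.251, -0.009]
ft_force: [-0.1, -0.1, -1.0]
width: 0.0128
```

{"method": "carry_out", "body": {
  "plan": [
    [5,0,0,-0.7,0,0,0],
    [5,0,0,-0.5,0,0,0],
    [5,0,0,0,0,0,0],
    [5,0,0,0,0,0,0],
    [5,0,0,0,0,0,0]
  ]
}}

```text
time_s: 23.68
tcp_pos: [0.463, -0.0042, 0.0193]
eef_rot: [-2.185, 2.25, -0.01]
ft_force: [-1.4, 0.3, 1.8]
width: 0.0131
```

Contact: the force went from -2.7 to +1.8 N and the tool has stopped. Now open partly, staying clear of the tray walls, and rise.

{"method": "carry_out", "body": {
  "plan": [
    [35,0,0,0,0,0,0],
    [42,0,0,0,0,0,0],
    [42,0,0,0,0,0,0],
    [42,0,0,8,0,0,0],
    [42,0,0,15,0,0,0]
  ]
}}

```text
time_s: 24.3
tcp_pos: [0.4632, -0.0044, 0.0428]
eef_rot: [-2.186, 2.251, -0.01]
ft_force: [-0.8, -0.6, 0.5]
width: 0.0361
```

{"method": "carry_out", "body": {
  "plan": [
    [42,0,0,30,0,0,0],
    [42,0,0,40,0,0,0],
    [42,0,0,40,0,0,0],
    [42,0,0,20,0,0,0],
    [42,0,0,0,0,0,0]
  ]
}}

```text
time_s: 24.92
tcp_pos: [0.4636, -0.0046, 0.1809]
eef_rot: [-2.183, 2.247, -0.015]
ft_force: [-0.3, -0.5, 0.2]
width: 0.0359
```

```bash
python3 - <<'E'
from h import *
r.get_image("wrist");r.get_image("wrist");st(); o=r.get_obs(); p,d=r.get_image("wrist"); save("w4.png",p)
C=cam("wrist",o); X=cloud(d,C); X[d==0]=-9; Z=X[...,2]
m=(abs(Z-.011)<.006)&(abs(X[...,0]-.462)<.024)&(abs(X[...,1]+.005)<.13); m&=(p.min(2)>90); q=X[m]
A=np.c_[q[:,:2],np.ones(len(q))]; print("plane",np.linalg.lstsq(A,q[:,2],rcond=None)[0],"z",np.median(q[:,2]),len(q))
print(cv2.minAreaRect((q[:,:2]*1000).astype(np.float32)))
for Y,X0 in((.0097,.634),(-.1593,.6497)):
    n=(abs(X[...,0]-X0)<.006)&(abs(X[...,1]-Y)<.006)&(Z>.15); print("nut",n.sum(),np.median(Z[n]) if n.sum() else None)
for t in r.tip_of("bar_grip","wrist")[:1]: print(ray(t["location"],.036,C),t["score"])
E
```

```text
t 25.02 tcp [462.4  -4.7 178.8] jaw 178.3 tilt [ 0.5 -0.1] F [-1.3  0.8 -1. ] T [0.02  0.023 0.014] w 35.5 q6 -0.36
plane [ 0.04191741 -0.00104817 -0.01098125] z 0.008419866377113283 16523
((462.78314208984375, -3.1183242797851562), (252.76490783691406, 47.355316162109375), 89.57334899902344)
nut 0 None
nut 0 None
[ 0.46098698 -0.00405762  0.036     ] 0.62
```

View pics/w4.png

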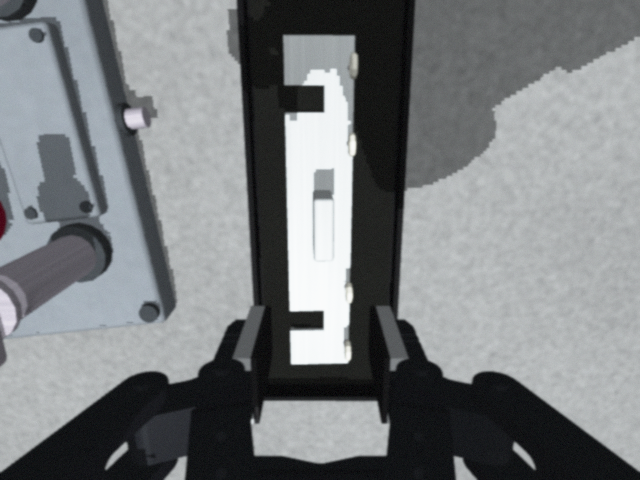

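The bar lies lug up in the middle of the tray, spanning roughly rows 35–365 in the picture. It tilts 2.4° on its turned-down edge, and the gripper is clear of it.

```bash
python3 -c "
from h import *
r.close_job(); st()"
```

```text
the job is handed in; nothing more can be done
the job is handed in; nothing more can be done
```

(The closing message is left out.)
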